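# Lift the middle block out of the interlocking tool stand

## Robot

A 6-joint arm with a two-finger parallel gripper is mounted at the origin on the work surface. World frame = base frame: x ahead of the robot, y to its left, z up, the work surface at z = 0. Lengths are in m, angles in rad, forces in N, time in s.
With the tool pointing down it reaches from about 0.35 to 0.8 m from the base axis. Payload 7.3 kg.
Tool frame: the origin (TCP) lies midway between the tips of the shut fingers; the grasp point (between the pads) lies 19 mm behind it; x points along the fingers, y is the direction in which the jaws open and shut, and the axes are right-handed (so a half turn about x gives the same grasp; the last joint's range is limited). The gripper opens to 85 mm and grips with 20 to 120 N. Pads are 22 mm wide; open, the fingers measure 114 mm over their backs; the gripper's body (76 mm by 85 mm) begins 54 mm behind the grasp point. The pads swing forward as they close: fully open they stand 13 mm farther back than shut.
Start: joints at [1.042, 0.342, 1.524, -0, 1.275, -0.146], TCP at [0.196, 0.487, 0.231] pointing down, gripper open.
Joint ranges: [-2.53, 2.53], [-0.77, 2.02], [0.04, 2.7], [-1, 4.14], [0.28, 2.66], [-3.11, 3.11]. Speed limits (rad/s): [2.57, 2.57, 3.14, 3.14, 3.14, 3.14].

## Interface

Orientations are given as a rotation vector (axis times angle).
In Python, from cell import sensors, snapshot, ticket, cut_out gives the robot as it stands.
- The arm moves only by the shell command python3 -m handwheel 'ROWS' [FORCE]. ROWS is JSON, a list of rows, each an object of numbers: "rx", "ry", "rz": the turn, a rotation vector about the tool's x, y, z in rad; "dx", "dy", "dz": the shift along the tool's x, y, z in m; "hand": the closure in counts, from 0 (fully open) to 255 (shut). A call has 1 to 12 rows; each row is the pose to reach, as a shift and turn from the pose measured when the call began, along the tool's axes at that moment; what a row does not reach only later rows make up. A row lasts 1/10 s, in which the tool goes at most 50 mm and 8.59 degrees, less where a joint would pass 70% of its speed; a pose out of reach is approached as far as the arm can. A call with a gripper value outside its range is refused whole. The fingers move at their own pace and stop on an object; FORCE is the grip in N (left out, the last holds). Time passes only in rows, so rows that repeat a pose let the fingers close. It gives the time, the measured TCP pose, the force and the opening at its end, in the units of the state.
- sensors.get_obs(): the state, without advancing time (a new reading comes with each control period).
- snapshot(name): name is "side" or "top"; returns a dict with "img" (420x560x3 uint8, red, green, blue), "K" (3x3 intrinsics, pixels), "R" (3x3) and "t" (3): a world point X has camera coordinates R X + t. Camera axes: x right, y down, z forward; pixel columns grow to the right and rows downward; lengths in m; the calibration is good to about 2 mm. A picture is of the moment at which its call begins. There is no depth.
- ticket.job_done(): hands the job in, once; it reports no verdict.
Trained networks look in a picture, given as the dict that the camera call returned (one of the last four; its "shot" number tells which), for a name from the list of things; names that differ only in an ending like _2 or _b are one class to them, and where a whole thing is asked for, a point or a joint stands for the part that bears it (a point fixed in the world has none). Each returns a list of dicts, best first, with "confidence" (0 to 1); they miss things now and then, are a little off and sometimes report something else, mostly with a low value. They report only what shows in the picture. A call takes as long as a camera call. They do not tell look-alikes from the thing itself.
- cut_out(picture, target): "region" (420x560 bool, what is visible of it) and "extent" ([left, top, right, bottom] in pixels, round what is visible of it).
The state is a dict: "clock": time; "joint_pos": joint angles; "qvel": joint speeds; "joint_torque": joint torques, N m; "position": TCP position; "orientation": TCP orientation; "contact_force": force on the tool from outside, world axes, zero at the start; "torque": the same for the moment, N m; "gripper_width": opening from 0.0 (shut) to 1.0 (fully open).
Only numpy, scipy, OpenCV 4.12 (cv2) and the standard library are available. Lean on these libraries where they do the work, as an engineer would, in place of code of your own. Each camera call takes 0.05 s, during which the arm holds its last target. There are 200 camera calls.

## Task

The middle block of the interlocking wooden tool stand, the one with the flat upright handle, is due for a rinse. Lift it straight up out from between its two neighbours, leaving them standing in their place, and set it down gently, upright, in the middle of the wide shallow ceramic dish.

Things in the scene. Friction and masses are not known exactly. Their poses are not given: they have to be found in the camera images.
- key_mid (a point): Middle block, pale wood, 0.24 kg. Body 70 (x) x 56 (y) x 50 mm high; on its centre a flat upright handle 18 (x) x 44 (y) x 50 mm high. On both y faces a full-height T key (reach 46 mm from centre) sits in the neighbour's groove, 2 mm play, open above: free after 50 mm straight up. Point: on the axis at the body's top, where the handle begins, 50 mm above the underside; z up. Starts 62 mm above the bench.
- peg_block: Neighbour on the middle block's +y side: loose block of the same wood, 70 x 58 x 50 mm, about 0.34 kg, with two short steel pegs (18 mm high) on its top. Origin at the centre of its underside, z up. All three blocks stand freely in a row on a low fixed dark board 12 mm thick.
- pad_block: Neighbour on the middle block's -y side: same kind of loose block, with a low studded rubber pad (16 mm high) on its top. Origin at the centre of its underside, z up.
- dish_floor (a point): The empty wide shallow round white ceramic dish, 172 mm across the rim, 22 mm high, loose on the bench, about 0.65 kg; flat inner floor about 144 mm across. Point: centre of the inner floor, 6 mm above the bench, z up. A smaller, deeper white bowl (100 mm) also stands on the bench and is not meant.
There are look-alikes about, which are no part of the job. Leave any black or red look-alike of the part that bears dish_floor alone.

How it is judged:
On the way:
1. the middle block has been lifted up out of its neighbours (height (world z) of key_mid above 0.109 m and distance of each of peg_block, pad_block from where it was at the start of the episode below 0.02 m and angle between each of peg_block, pad_block's own z axis and vertical below 0.18 rad), for 0.05 s.
At the end, for the whole second after the job is handed in: The middle block stands upright (within 10 degrees) and at rest on the floor of the wide dish, its axis within 30 mm of the dish's centre, released; both neighbours still stand upright (within 10 degrees) and within 20 mm of where they began (horizontal distance between key_mid and dish_floor below 0.03 m and angle between key_mid's own z axis and vertical below 0.17 rad and z of key_mid in the frame of dish_floor between 0.042 and 0.058 m and linear speed of key below 0.03 m/s and distance of each of peg_block, pad_block from where it was at the start of the episode below 0.02 m and angle between each of peg_block, pad_block's own z axis and vertical below 0.18 rad); the robot touches nothing.
It fails at once if a neighbour is dragged, lifted (more than 20 mm) or tipped (more than 10 degrees) ((distance of peg_block from where it was at the start of the episode above 0.02 m or angle between peg_block's own z axis and vertical above 0.18 rad) or (distance of pad_block from where it was at the start of the episode above 0.02 m or angle between pad_block's own z axis and vertical above 0.18 rad)).
It fails at once if the middle block is dropped: it moves faster than 0.5 m/s out of the fingers' hold (linear speed of key above 0.5 m/s and contact force between the fingers and key below 0.05 N).
It fails at once if the middle block is tipped more than 45 degrees (angle between key_mid's own z axis and vertical above 0.785 rad).
It also fails if it takes over 40 s, if anything falls off the work surface, if the arm or the gripper's body presses on something with over 40 N, if the wrist force passes 120 N, or if a joint passes its speed limit or range.

## Working session

There is one attempt and no reset: what is moved stays moved. The work goes in short steps, Python scripts to look and compute and a shell command to move; the robot and the scene stay as the last step left them, time stands still between calls to the robot, and variables do not carry over. Pictures are saved under pics/ and viewed, about 8 in all and at most 12, crops included, and the job is handed in when it is done.

```bash
mkdir -p pics
cat > look.py <<'E'
import cv2,numpy as np
from cell import sensors,snapshot,cut_out
def ray(p,u,v):
    d=p["R"].T@(np.linalg.inv(p["K"])@[u,v,1]); c=-p["R"].T@p["t"]; return c,d
def at(p,u,v,z):
    c,d=ray(p,u,v); return c+d*(z-c[2])/d[2]
def proj(p,X):
    q=p["K"]@(p["R"]@np.array(X)+p["t"]); return q[:2]/q[2]
E
python3 - <<'E'
from look import *
o=sensors.get_obs();print({k:np.round(o[k],3) for k in o})
ims=[]
for n in("top","side"):
    p=snapshot(n);im=p["img"][:,:,::-1].copy();print(n,np.round(-p["R"].T@p["t"],3))
    for t in("key_mid","peg_block","pad_block","dish_floor"):
        for r in cut_out(p,t)[:3]:
            e=r["extent"];m=r["region"];ys,xs=np.nonzero(m)
            print(t,round(r["confidence"],2),np.round(e),"ctr",xs.mean().round(1),ys.mean().round(1),m.sum(),np.round(at(p,(e[0]+e[2])/2,(e[1]+e[3])/2,.022)[:2],3), cv2.minAreaRect(np.c_[xs,ys].astype(np.float32)))
    cv2.imwrite(f"pics/{n}0.png",im)
E
```

```text
{'clock': np.float64(0.0), 'joint_pos': array([ 1.042,  0.343,  1.525,  0.   ,  1.275, -0.146]), 'qvel': array([ 0.   , -0.001, -0.002, -0.001, -0.001, -0.   ]), 'joint_torque': array([ 1.0000e-03, -4.3368e+01, -2.4601e+01, -0.0000e+00,  8.0000e-03,
        0.0000e+00]), 'position': array([0.196, 0.487, 0.231]), 'orientation': array([ 0.299,  1.55 , -0.301]), 'contact_force': array([ 0.71 ,  0.516, -0.253]), 'torque': array([-0.044,  0.049,  0.052]), 'gripper_width': np.float64(0.997)}
top [ 0.285 -0.091  1.175]
key_mid 0.61 [127. 156. 170. 197.] ctr 148.4 174.1 1025 [0.518 0.226] ((148.0500030517578, 174.35000610351562), (42.69074630737305, 32.88768768310547), 18.434947967529297)
peg_block 0.66 [104. 146. 142. 186.] ctr 121.9 164.3 802 [0.542 0.286] ((122.96552276611328, 164.58621215820312), (27.854299545288086, 33.79655075073242), 21.801410675048828)
pad_block 0.69 [154. 165. 194. 204.] ctr 176.7 184.3 897 [0.501 0.168] ((175.56895446777344, 183.82757568359375), (31.382511138916016, 33.05377197265625), 21.801406860351562)
dish_floor 0.78 [414. 248. 492. 326.] ctr 450.0 285.4 4887 [
[... 503 characters left out ...]
 41.987213134765625)
peg_block 0.52 [285. 101. 310. 123.] ctr 301.8 113.0 253 [0.54  0.323] ((300.8846130371094, 112.92308044433594), (25.17156219482422, 16.57639503479004), 15.255120277404785)
pad_block 0.82 [278. 130. 306. 164.] ctr 290.7 146.0 656 [0.503 0.169] ((290.7297058105469, 145.62161254882812), (26.96143341064453, 27.290233612060547), 9.462321281433105)
dish_floor 0.85 [264. 228. 330. 290.] ctr 297.6 257.5 3452 [ 0.469 -0.215] ((297.5, 258.0), (60.0, 71.0), 90.0)
dish_floor 0.73 [190. 127. 248. 170.] ctr 218.3 145.8 1861 [0.292 0.182] ((218.0, 146.0), (40.0, 56.0), 90.0)
dish_floor 0.69 [183. 321. 264. 404.] ctr 225.5 362.1 5425 [ 0.288 -0.448] ((225.0, 362.5), (83.0, 82.0), 90.0)
```

View pics/top0.png

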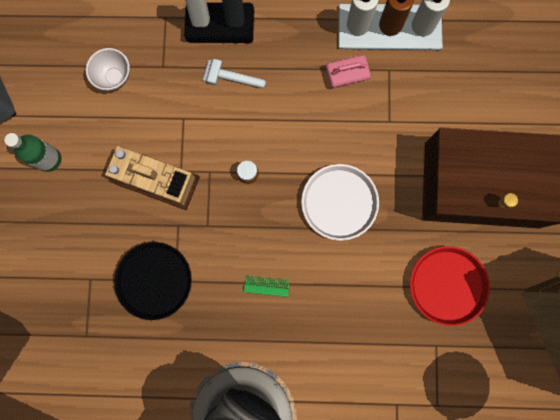

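View pics/side0.png

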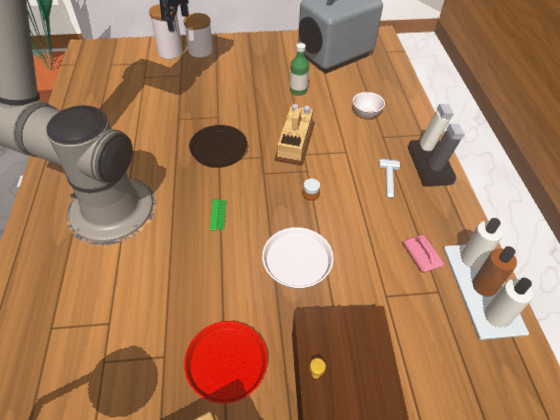

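The white dish is at top-view (340,202), and the stand runs from (118,160) for the peg block to (180,186) for the pad block. The black and red dishes are decoys. Next is a crop of the stand.

Run:
```python
from look import *
a=cv2.resize(cv2.imread("pics/top0.png")[135:215,95:205],None,fx=5,fy=5,interpolation=cv2.INTER_CUBIC)
b=cv2.resize(cv2.imread("pics/side0.png")[95:175,270:320],None,fx=5,fy=5,interpolation=cv2.INTER_CUBIC)
cv2.imwrite("pics/crop.png",np.hstack([a,b]))
```

```text
(no output)
```

View pics/crop.png

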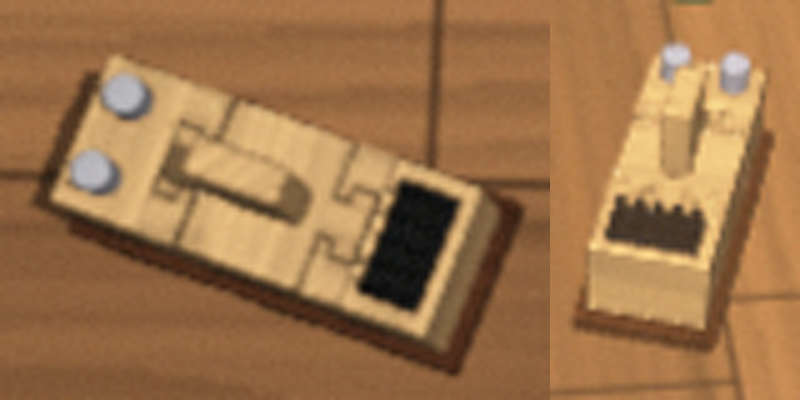

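Run:
```python
from look import *
from scipy.spatial.transform import Rotation as Ro
p=snapshot("top");s=snapshot("side")
f=lambda l:[(95+(x+.5)/5-.5,135+(y+.5)/5-.5) for x,y in l]
C=np.array([at(p,*q,.062) for q in f([(108,58),(485,187),(432,347),(48,203)])])
print(C.round(4)); c=C.mean(0);print("centre",c)
for i in range(4): print(np.linalg.norm(C[i]-C[(i+1)%4]))
d=(C[0]+C[3]-C[1]-C[2])/2; print("row yaw(+y dir)",np.degrees(np.arctan2(d[1],d[0])))
yaw=np.arctan2(d[1],d[0])-np.pi/2; print("block yaw",yaw)
Rz=lambda x,y,z:c+[np.cos(yaw)*x-np.sin(yaw)*y,np.sin(yaw)*x+np.cos(yaw)*y,z]
for z0 in(0,.05):
  for X in((.009,.022),(.009,-.022),(-.009,-.022),(-.009,.022)):
    t=proj(p,Rz(*X,z0));q=proj(s,Rz(*X,z0));print("pred crop",((t-[95,135])*5).round(),((q-[270,95])*5+[550,0]).round())
r=[r for r in cut_out(s,"dish_floor") if r["extent"][0]>255][0]["region"]
r2=[r for r in cut_out(p,"dish_floor") if 290<r["extent"][0]<320][0]["region"]
for q,m in((p,r2),(s,r)):
    e=cv2.fitEllipse(max(cv2.findContours(m.astype(np.uint8),0,1)[0],key=len));print("dish",at(q,*e[0],.02))
o=sensors.get_obs();R=Ro.from_rotvec(o["orientation"]).as_matrix();print(R.round(3))
bx=np.array([np.cos(yaw),np.sin(yaw),0])
b=R.T@bx; print("block x in tool",b.round(3),"rx",np.degrees(np.arctan2(b[2],b[1])))
```

```text
[[0.5767 0.2904 0.062 ]
 [0.5219 0.122  0.062 ]
 [0.4513 0.1418 0.062 ]
 [0.5115 0.3126 0.062 ]]
centre [0.51536668 0.2166917  0.062     ]
0.1771134126629933
0.07328880701071153
0.18107106655624977
0.06882085697120373
row yaw(+y dir) 71.28094821671002
block yaw -0.3267090864697262
pred crop [226. 160.] [694. 130.]
pred crop [320. 194.] [680. 178.]
pred crop [304. 232.] [649. 173.]
pred crop [211. 198.] [665. 125.]
pred crop [193. 134.] [699.  62.]
pred crop [291. 169.] [684. 111.]
pred crop [275. 209.] [652. 106.]
pred crop [177. 174.] [668.  57.]
dish [ 0.47032689 -0.20394762  0.02      ]
dish [ 0.47125604 -0.21043691  0.02      ]
[[ 0.     0.373  0.928]
 [ 0.     0.928 -0.373]
 [-1.     0.     0.   ]]
block x in tool [0.    0.056 0.998] rx 86.78784222459332
```

```bash
cat > ov.py <<'E'
from look import *
import sys
cx,cy,yaw=map(float,sys.argv[1:4])
p=snapshot("top");s=snapshot("side")
c=np.array([cx,cy,.062])
W=lambda x,y,z:c+[np.cos(yaw)*x-np.sin(yaw)*y,np.sin(yaw)*x+np.cos(yaw)*y,z]
out=[]
for q,(x0,y0,w,h) in((p,(100,140,100,72)),(s,(268,92,56,72))):
    im=cv2.resize(q["img"][y0:y0+h,x0:x0+w,::-1],None,fx=5,fy=5,interpolation=cv2.INTER_CUBIC)
    raw=im.copy()
    def poly(P,col):
        u=np.array([((proj(q,W(*X))-[x0,y0]+.5)*5) for X in P]);cv2.polylines(im,[u.round().astype(int)],True,col,1)
    H=[(.009,.022),(.009,-.022),(-.009,-.022),(-.009,.022)]
    poly([(a,b,.05) for a,b in H],(0,0,255)); poly([(a,b,0) for a,b in H],(255,0,0))
    poly([(a,b,0) for a,b in((.035,.087),(.035,-.087),(-.035,-.087),(-.035,.087))],(0,255,0))
    out+=[im]
cv2.imwrite(sys.argv[4],np.hstack(out))
E
python3 ov.py .5154 .2167 -.327 pics/ov1.png
```

```text
(no output)
```

View pics/ov1.png

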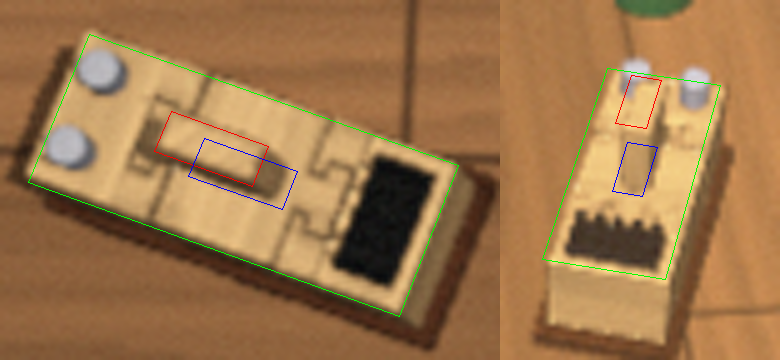

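```bash
python3 -m handwheel '[{"rx":0.15,"dy":-0.013,"dz":0.04},{"rx":0.30,"dy":-0.026,"dz":0.08},{"rx":0.45,"dy":-0.039,"dz":0.12},{"rx":0.60,"dy":-0.052,"dz":0.16},{"rx":0.75,"dy":-0.065,"dz":0.20},{"rx":0.90,"dy":-0.078,"dz":0.24},{"rx":1.05,"dy":-0.091,"dz":0.28},{"rx":1.20,"dy":-0.104,"dz":0.32},{"rx":1.35,"dy":-0.118,"dz":0.36},{"rx":1.50,"dy":-0.131,"dz":0.399},{"rx":1.515,"dy":-0.131,"dz":0.399},{"rx":1.515,"dy":-0.131,"dz":0.399}]'
cat > st.py <<'E'
from look import *
import sys
from scipy.spatial.transform import Rotation as Ro
o=sensors.get_obs();R=Ro.from_rotvec(o["orientation"]).as_matrix()
T=np.array([float(v) for v in sys.argv[1:4]]);b=R.T@[np.cos(float(sys.argv[4])),np.sin(float(sys.argv[4])),0]
print("t",o["clock"],o["position"].round(4),"w",o["gripper_width"],"F",o["contact_force"].round(1),"j",o["joint_pos"].round(2))
print("shift",(R.T@(T-o["position"])).round(4),"rx",np.arctan2(b[2],b[1]).round(4),"toolx",R[:,0].round(3),"y",R[:,1].round(3))
E
python3 st.py .517 .2165 .074 -.325; python3 ov.py .517 .2165 -.325 pics/ov2.png
```

```text
t 0.8 [0.1961 0.487  0.2313] w 1.0000448702795754 F [-0.   0.3 -0.5] j [ 1.04  0.34  1.52 -0.    1.28 -0.15]
shift [ 0.1573 -0.1311  0.3987] rx 1.513 toolx [ 0.  0. -1.] y [0.374 0.928 0.   ]validation failed for argument at $[0]...
```

View pics/ov2.png

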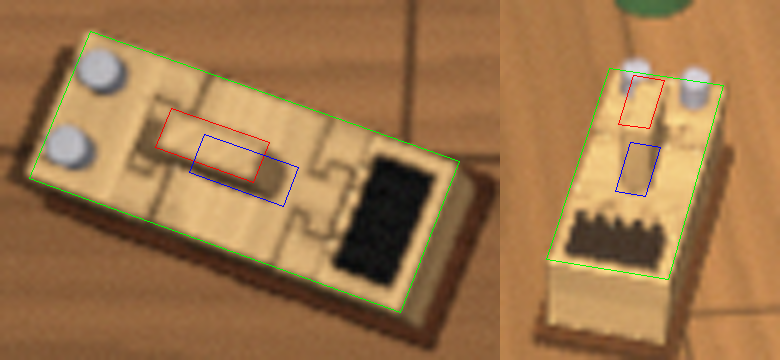

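The overlay now fits both views to about 2 mm. The call was rejected, most likely because each row needs every key, so I'll send it again with all of them filled in.

```bash
python3 -m handwheel '[{"rx":0.15,"ry":0,"rz":0,"dx":0,"dy":-0.013,"dz":0.04,"hand":0},{"rx":0.30,"ry":0,"rz":0,"dx":0,"dy":-0.026,"dz":0.08,"hand":0},{"rx":0.45,"ry":0,"rz":0,"dx":0,"dy":-0.039,"dz":0.12,"hand":0},{"rx":0.60,"ry":0,"rz":0,"dx":0,"dy":-0.052,"dz":0.16,"hand":0},{"rx":0.75,"ry":0,"rz":0,"dx":0,"dy":-0.065,"dz":0.20,"hand":0},{"rx":0.90,"ry":0,"rz":0,"dx":0,"dy":-0.078,"dz":0.24,"hand":0},{"rx":1.05,"ry":0,"rz":0,"dx":0,"dy":-0.091,"dz":0.28,"hand":0},{"rx":1.20,"ry":0,"rz":0,"dx":0,"dy":-0.104,"dz":0.32,"hand":0},{"rx":1.35,"ry":0,"rz":0,"dx":0,"dy":-0.118,"dz":0.36,"hand":0},{"rx":1.50,"ry":0,"rz":0,"dx":0,"dy":-0.131,"dz":0.398,"hand":0},{"rx":1.513,"ry":0,"rz":0,"dx":0,"dy":-0.131,"dz":0.398,"hand":0},{"rx":1.513,"ry":0,"rz":0,"dx":0,"dy":-0.131,"dz":0.398,"hand":0}]'
python3 st.py .516 .216 .074 -.325
```

```text
clock: 2.1
position: [0.5166, 0.2162, 0.2309]
orientation: [1.445, 1.038, -1.446]
contact_force: [-0.1, -0.3, 0.1]
gripper_width: 0.998
t 2.1 [0.5166 0.2162 0.2309] w 0.9984087844905897 F [-0.1 -0.3  0.1] j [0.26 0.41 1.43 0.   1.31 0.59]
shift [ 0.1569 -0.0003  0.0004] rx -0.0009 toolx [-0.001  0.    -1.   ] y [ 0.947 -0.32  -0.001]
```

```bash
python3 -m handwheel '[{"rx":0,"ry":0,"rz":0,"dx":0.03,"dy":0,"dz":0,"hand":0},{"rx":0,"ry":0,"rz":0,"dx":0.06,"dy":0,"dz":0,"hand":0},{"rx":0,"ry":0,"rz":0,"dx":0.09,"dy":0,"dz":0,"hand":0},{"rx":0,"ry":0,"rz":0,"dx":0.12,"dy":0,"dz":0,"hand":60},{"rx":0,"ry":0,"rz":0,"dx":0.14,"dy":0,"dz":0,"hand":120},{"rx":0,"ry":0,"rz":0,"dx":0.157,"dy":0,"dz":0,"hand":120},{"rx":0,"ry":0,"rz":0,"dx":0.157,"dy":0,"dz":0,"hand":120},{"rx":0,"ry":0,"rz":0,"dx":0.157,"dy":0,"dz":0,"hand":120}]' 40
python3 st.py .516 .216 .074 -.325
python3 - <<'E'
from look import *
a=[]
for n,(x,y,w,h) in(("top",(100,130,110,80)),("side",(250,70,90,80))):
    a.append(cv2.resize(snapshot(n)["img"][y:y+h,x:x+w,::-1],None,fx=4,fy=4,interpolation=cv2.INTER_CUBIC))
cv2.imwrite("pics/g.png",np.hstack(a))
E
```

```text
clock: 2.9
position: [0.5159, 0.2172, 0.0744]
orientation: [1.443, 1.039, -1.444]
contact_force: [0.9, 0.5, 0.3]
gripper_width: 0.533
t 2.9 [0.5159 0.2172 0.0744] w 0.5333447807953148 F [0.9 0.5 0.3] j [0.26 0.57 1.62 0.   0.95 0.58]
shift [0.0004 0.0004 0.0011] rx 0.0012 toolx [-0.001  0.    -1.   ] y [ 0.948 -0.318 -0.001]
```

View pics/g.png

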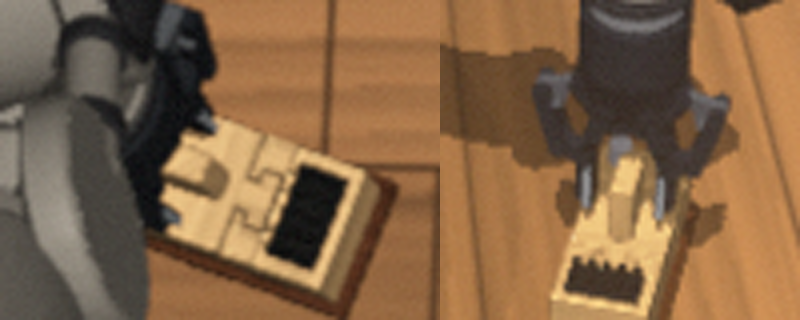

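In the side view the handle (columns 612–640) sits midway between the fingers (585 and 660). I'll close on it.

```bash
python3 -m handwheel '[{"rx":0,"ry":0,"rz":0,"dx":0,"dy":0,"dz":0,"hand":150},{"rx":0,"ry":0,"rz":0,"dx":0,"dy":0,"dz":0,"hand":170},{"rx":0,"ry":0,"rz":0,"dx":0,"dy":0,"dz":0,"hand":185},{"rx":0,"ry":0,"rz":0,"dx":0,"dy":0,"dz":0,"hand":200},{"rx":0,"ry":0,"rz":0,"dx":0,"dy":0,"dz":0,"hand":240},{"rx":0,"ry":0,"rz":0,"dx":0,"dy":0,"dz":0,"hand":255},{"rx":0,"ry":0,"rz":0,"dx":0,"dy":0,"dz":0,"hand":255},{"rx":0,"ry":0,"rz":0,"dx":0,"dy":0,"dz":0,"hand":255}]' 50
python3 st.py .516 .216 .074 -.325
```

```text
clock: 3.8
position: [0.5172, 0.217, 0.0756]
orientation: [1.446, 1.037, -1.442]
contact_force: [1.0, 0.1, 4.9]
gripper_width: 0.206
t 3.8 [0.5172 0.217  0.0756] w 0.20612564125612992 F [1.  0.1 4.9] j [0.26 0.57 1.62 0.   0.94 0.58]
shift [ 0.0016 -0.0008  0.0013] rx 0.0002 toolx [ 0.002  0.001 -1.   ] y [ 0.948 -0.319  0.002]
```

```bash
python3 -m handwheel '[{"rx":0,"ry":0,"rz":0,"dx":-0.002,"dy":0,"dz":0,"hand":255},{"rx":0,"ry":0,"rz":0,"dx":-0.004,"dy":0,"dz":0,"hand":255},{"rx":0,"ry":0,"rz":0,"dx":-0.006,"dy":0,"dz":0,"hand":255},{"rx":0,"ry":0,"rz":0,"dx":-0.008,"dy":0,"dz":0,"hand":255},{"rx":0,"ry":0,"rz":0,"dx":-0.010,"dy":0,"dz":0,"hand":255},{"rx":0,"ry":0,"rz":0,"dx":-0.012,"dy":0,"dz":0,"hand":255},{"rx":0,"ry":0,"rz":0,"dx":-0.012,"dy":0,"dz":0,"hand":255}]' 
python3 st.py .517 .217 .15 -.325
python3 - <<'E'
from look import *
a=[]
for n,(x,y,w,h) in(("top",(100,130,110,80)),("side",(250,70,90,80))):
    a.append(cv2.resize(snapshot(n)["img"][y:y+h,x:x+w,::-1],None,fx=4,fy=4,interpolation=cv2.INTER_CUBIC))
cv2.imwrite("pics/l.png",np.hstack(a))
E
```

```text
clock: 4.5
position: [0.5174, 0.217, 0.0879]
orientation: [1.447, 1.037, -1.442]
contact_force: [-0.0, 0.2, -2.2]
gripper_width: 0.202
t 4.5 [0.5174 0.217  0.0879] w 0.20163109864865297 F [-0.   0.2 -2.2] j [0.26 0.56 1.61 0.   0.97 0.58]
shift [-0.0621 -0.0002  0.    ] rx 0.0003 toolx [ 0.003  0.001 -1.   ] y [ 0.948 -0.319  0.002]
```

View pics/l.png

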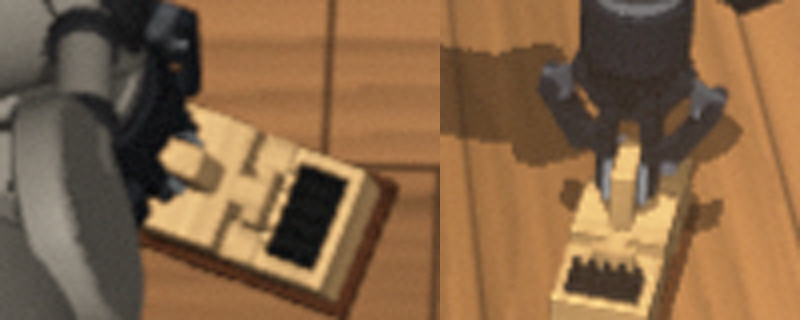

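The middle block is rising alone: the wrist force is −2.2 N, about its own weight, and the pad block hasn't moved. I'll keep lifting.

```bash
python3 -m handwheel '[{"rx":0,"ry":0,"rz":0,"dx":-0.005,"dy":0,"dz":0,"hand":255},{"rx":0,"ry":0,"rz":0,"dx":-0.011,"dy":0,"dz":0,"hand":255},{"rx":0,"ry":0,"rz":0,"dx":-0.017,"dy":0,"dz":0,"hand":255},{"rx":0,"ry":0,"rz":0,"dx":-0.023,"dy":0,"dz":0,"hand":255},{"rx":0,"ry":0,"rz":0,"dx":-0.029,"dy":0,"dz":0,"hand":255},{"rx":0,"ry":0,"rz":0,"dx":-0.035,"dy":0,"dz":0,"hand":255},{"rx":0,"ry":0,"rz":0,"dx":-0.043,"dy":0,"dz":0,"hand":255},{"rx":0,"ry":0,"rz":0,"dx":-0.053,"dy":0,"dz":0,"hand":255},{"rx":0,"ry":0,"rz":0,"dx":-0.066,"dy":0,"dz":0,"hand":255},{"rx":0,"ry":0,"rz":0,"dx":-0.081,"dy":0,"dz":0,"hand":255},{"rx":0,"ry":0,"rz":0,"dx":-0.096,"dy":0,"dz":0,"hand":255},{"rx":0,"ry":0,"rz":0,"dx":-0.102,"dy":0,"dz":0,"hand":255}]' 
python3 st.py .471 -.207 .19 -.325
python3 - <<'E'
from look import *
a=[]
for n,(x,y,w,h) in(("top",(100,130,110,80)),("side",(250,70,90,80))):
    a.append(cv2.resize(snapshot(n)["img"][y:y+h,x:x+w,::-1],None,fx=4,fy=4,interpolation=cv2.INTER_CUBIC))
cv2.imwrite("pics/l2.png",np.hstack(a))
E
```

```text
clock: 5.8
position: [0.5176, 0.2171, 0.1917]
orientation: [1.448, 1.036, -1.439]
contact_force: [0.3, -0.4, -1.4]
gripper_width: 0.205
t 5.8 [0.5176 0.2171 0.1917] w 0.20458753715479297 F [ 0.3 -0.4 -1.4] j [0.26 0.44 1.49 0.   1.21 0.58]
shift [0.0007 0.0911 0.4168] rx 0.0003 toolx [ 0.005  0.002 -1.   ] y [ 0.948 -0.319  0.004]
```

View pics/l2.png

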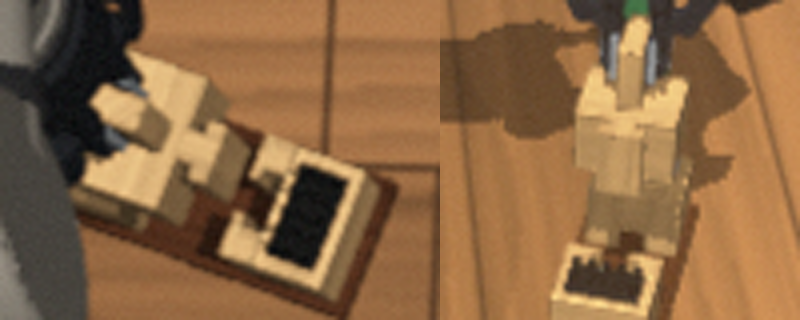

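The block is fully clear and both neighbours are still in place. I'll carry it across to the dish.

```bash
python3 -m handwheel '[{"rx":0,"ry":0,"rz":0,"dx":0,"dy":0.003,"dz":0.013,"hand":255},{"rx":0,"ry":0,"rz":0,"dx":0,"dy":0.009,"dz":0.04,"hand":255},{"rx":0,"ry":0,"rz":0,"dx":0,"dy":0.017,"dz":0.08,"hand":255},{"rx":0,"ry":0,"rz":0,"dx":0,"dy":0.026,"dz":0.12,"hand":255},{"rx":0,"ry":0,"rz":0,"dx":0,"dy":0.035,"dz":0.16,"hand":255},{"rx":0,"ry":0,"rz":0,"dx":0,"dy":0.044,"dz":0.20,"hand":255},{"rx":0,"ry":0,"rz":0,"dx":0,"dy":0.053,"dz":0.24,"hand":255},{"rx":0,"ry":0,"rz":0,"dx":0,"dy":0.061,"dz":0.28,"hand":255},{"rx":0,"ry":0,"rz":0,"dx":0,"dy":0.070,"dz":0.32,"hand":255},{"rx":0,"ry":0,"rz":0,"dx":0,"dy":0.079,"dz":0.36,"hand":255},{"rx":0,"ry":0,"rz":0,"dx":0,"dy":0.087,"dz":0.395,"hand":255},{"rx":0,"ry":0,"rz":0,"dx":0,"dy":0.091,"dz":0.417,"hand":255}]' 
python3 -m handwheel '[{"rx":0,"ry":0,"rz":0,"dx":0,"dy":0,"dz":0,"hand":255},{"rx":0,"ry":0,"rz":0,"dx":0,"dy":0,"dz":0,"hand":255}]' 
python3 st.py .471 -.207 .075 -.325
python3 - <<'E'
from look import *
a=[]
for n,(x,y,w,h) in(("top",(280,140,110,110)),("side",(240,170,110,130))):
    a.append(cv2.resize(snapshot(n)["img"][y:y+h,x:x+w,::-1],(440,440),interpolation=cv2.INTER_CUBIC))
cv2.imwrite("pics/d.png",np.hstack(a)[:,:800])
E
```

```text
clock: 7.1
position: [0.4691, -0.2102, 0.1891]
orientation: [1.449, 1.036, -1.443]
contact_force: [0.0, 0.2, -2.4]
gripper_width: 0.205
clock: 7.3
position: [0.468, -0.2106, 0.1882]
orientation: [1.45, 1.037, -1.445]
contact_force: [1.0, 0.2, -2.7]
gripper_width: 0.206
t 7.3 [ 0.468  -0.2106  0.1882] w 0.20614389032722774 F [ 1.   0.2 -2.7] j [-0.57  0.36  1.62  0.    1.16 -0.25]
shift [ 0.1132  0.0017 -0.004 ] rx -0.0039 toolx [ 0.001  0.003 -1.   ] y [ 0.946 -0.323  0.   ]
```

View pics/d.png

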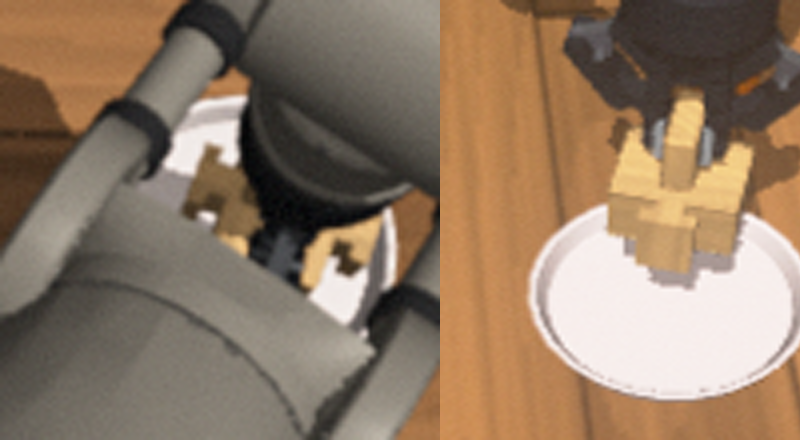

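```bash
python3 -m handwheel '[{"rx":0,"ry":0,"rz":0,"dx":0.01,"dy":0.002,"dz":-0.004,"hand":255},{"rx":0,"ry":0,"rz":0,"dx":0.03,"dy":0.002,"dz":-0.004,"hand":255},{"rx":0,"ry":0,"rz":0,"dx":0.05,"dy":0.002,"dz":-0.004,"hand":255},{"rx":0,"ry":0,"rz":0,"dx":0.07,"dy":0.002,"dz":-0.004,"hand":255},{"rx":0,"ry":0,"rz":0,"dx":0.088,"dy":0.002,"dz":-0.004,"hand":255},{"rx":0,"ry":0,"rz":0,"dx":0.100,"dy":0.002,"dz":-0.004,"hand":255},{"rx":0,"ry":0,"rz":0,"dx":0.106,"dy":0.002,"dz":-0.004,"hand":255},{"rx":0,"ry":0,"rz":0,"dx":0.110,"dy":0.002,"dz":-0.004,"hand":255},{"rx":0,"ry":0,"rz":0,"dx":0.113,"dy":0.002,"dz":-0.004,"hand":255},{"rx":0,"ry":0,"rz":0,"dx":0.113,"dy":0.002,"dz":-0.004,"hand":255}]' 
python3 -m handwheel '[{"rx":0,"ry":0,"rz":0,"dx":0.001,"dy":0,"dz":0,"hand":255},{"rx":0,"ry":0,"rz":0,"dx":0.002,"dy":0,"dz":0,"hand":255},{"rx":0,"ry":0,"rz":0,"dx":0.003,"dy":0,"dz":0,"hand":255},{"rx":0,"ry":0,"rz":0,"dx":0.003,"dy":0,"dz":0,"hand":255}]' 
python3 st.py .471 -.207 .07 -.325
```

```text
clock: 8.4
position: [0.4722, -0.206, 0.0759]
orientation: [1.449, 1.037, -1.443]
contact_force: [-0.9, -0.1, -1.7]
gripper_width: 0.204
clock: 8.8
position: [0.4722, -0.206, 0.0729]
orientation: [1.449, 1.037, -1.443]
contact_force: [0.2, 0.1, -2.0]
gripper_width: 0.204
t 8.8 [ 0.4722 -0.206   0.0729] w 0.20416182069973512 F [ 0.2  0.1 -2. ] j [-0.56  0.51  1.75  0.    0.88 -0.24]
shift [ 0.0029 -0.0008  0.0014] rx -0.0016 toolx [ 0.002  0.002 -1.   ] y [ 0.947 -0.321  0.002]
```

```bash
python3 -m handwheel '[{"rx":0,"ry":0,"rz":0,"dx":0.001,"dy":0,"dz":0,"hand":255},{"rx":0,"ry":0,"rz":0,"dx":0.002,"dy":0,"dz":0,"hand":255},{"rx":0,"ry":0,"rz":0,"dx":0.0027,"dy":0,"dz":0,"hand":255},{"rx":0,"ry":0,"rz":0,"dx":0.0027,"dy":0,"dz":0,"hand":255}]' 
python3 -m handwheel '[{"rx":0,"ry":0,"rz":0,"dx":0.0005,"dy":0,"dz":0,"hand":255},{"rx":0,"ry":0,"rz":0,"dx":0.0005,"dy":0,"dz":0,"hand":255}]' 
python3 st.py .471 -.207 .07 -.325
```

```text
clock: 9.2
position: [0.4722, -0.2059, 0.07]
orientation: [1.449, 1.037, -1.443]
contact_force: [-0.6, -0.6, -1.5]
gripper_width: 0.205
clock: 9.4
position: [0.4723, -0.2059, 0.0696]
orientation: [1.449, 1.037, -1.443]
contact_force: [-0.2, 0.2, -1.3]
gripper_width: 0.206
t 9.4 [ 0.4723 -0.2059  0.0696] w 0.20625761731764264 F [-0.2  0.2 -1.3] j [-0.56  0.51  1.76  0.    0.87 -0.24]
shift [-0.0004 -0.0008  0.0014] rx -0.0016 toolx [ 0.002  0.002 -1.   ] y [ 0.947 -0.321  0.002]
```

```bash
for i in 1 2; do python3 -m handwheel '[{"rx":0,"ry":0,"rz":0,"dx":0.0007,"dy":0,"dz":0,"hand":255},{"rx":0,"ry":0,"rz":0,"dx":0.0007,"dy":0,"dz":0,"hand":255}]' | grep -E "pos|contact"; done
```

```text
position: [0.4724, -0.206, 0.0696]
contact_force: [-1.2, 1.4, 4.7]
position: [0.4724, -0.2059, 0.0696]
contact_force: [-1.9, 1.1, 5.2]
```

The block is touching the dish floor. I'll release it slowly.

```bash
python3 -m handwheel '[{"rx":0,"ry":0,"rz":0,"dx":0,"dy":0,"dz":0,"hand":190},{"rx":0,"ry":0,"rz":0,"dx":0,"dy":0,"dz":0,"hand":180},{"rx":0,"ry":0,"rz":0,"dx":0,"dy":0,"dz":0,"hand":165},{"rx":0,"ry":0,"rz":0,"dx":0,"dy":0,"dz":0,"hand":150},{"rx":0,"ry":0,"rz":0,"dx":0,"dy":0,"dz":0,"hand":120},{"rx":0,"ry":0,"rz":0,"dx":0,"dy":0,"dz":0,"hand":100},{"rx":0,"ry":0,"rz":0,"dx":0,"dy":0,"dz":0,"hand":100}]' 20
python3 -m handwheel '[{"rx":0,"ry":0,"rz":0,"dx":-0.01,"dy":0,"dz":0,"hand":100},{"rx":0,"ry":0,"rz":0,"dx":-0.03,"dy":0,"dz":0,"hand":100},{"rx":0,"ry":0,"rz":0,"dx":-0.06,"dy":0,"dz":0,"hand":100},{"rx":0,"ry":0,"rz":0,"dx":-0.09,"dy":0,"dz":0,"hand":100},{"rx":0,"ry":0,"rz":0,"dx":-0.13,"dy":0,"dz":0,"hand":100},{"rx":0,"ry":0,"rz":0,"dx":-0.15,"dy":0,"dz":0,"hand":100},{"rx":0,"ry":0,"rz":0,"dx":-0.15,"dy":0,"dz":0.05,"hand":100},{"rx":0,"ry":0,"rz":0,"dx":-0.15,"dy":-0.04,"dz":0.09,"hand":100},{"rx":0,"ry":0,"rz":0,"dx":-0.15,"dy":-0.08,"dz":0.13,"hand":100},{"rx":0,"ry":0,"rz":0,"dx":-0.15,"dy":-0.1,"dz":0.15,"hand":100},{"rx":0,"ry":0,"rz":0,"dx":-0.15,"dy":-0.1,"dz":0.15,"hand":100}]'
python3 - <<'E'
from look import *
a=[]
for n,(x,y,w,h) in(("top",(100,130,290,110)),("side",(240,80,110,220))):
    p=snapshot(n);a.append(cv2.resize(p["img"][y:y+h,x:x+w,::-1],None,fx=2,fy=2,interpolation=cv2.INTER_CUBIC))
    for t in("key_mid","peg_block","pad_block","dish_floor"):
        for r in cut_out(p,t)[:1 if t!="dish_floor" else 3]:
            e=r["extent"];print(n,t,round(r["confidence"],2),np.round(e),np.round(at(p,(e[0]+e[2])/2,(e[1]+e[3])/2,.022)[:2],3))
b=np.zeros((440,800,3),np.uint8);b[:220,:580]=a[0];b[:,580:]=a[1];cv2.imwrite("pics/e.png",b)
E
```

```text
clock: 10.5
position: [0.4724, -0.2059, 0.0696]
orientation: [1.448, 1.036, -1.442]
contact_force: [0.2, -0.5, 0.6]
gripper_width: 0.611
clock: 11.6
position: [0.3256, -0.3179, 0.2198]
orientation: [1.451, 1.033, -1.447]
contact_force: [0.5, 0.4, -0.2]
gripper_width: 0.605
top key_mid 0.6 [321. 180. 365. 223.] [ 0.469 -0.21 ]
top peg_block 0.81 [106. 148. 147. 188.] [0.537 0.278]
top pad_block 0.96 [155. 166. 197. 204.] [0.5   0.164]
top dish_floor 0.83 [305. 166. 382. 239.] [ 0.468 -0.21 ]
top dish_floor 0.81 [418. 287. 465. 325.] [ 0.247 -0.421]
top dish_floor 0.6 [116. 241. 192. 290.] [0.32  0.203]
side key_mid 0.96 [281. 230. 318. 276.] [ 0.477 -0.199]
side peg_block 0.85 [285. 103. 313. 135.] [0.541 0.291]
side pad_block 0.82 [276. 132. 306. 164.] [0.501 0.163]
side dish_floor 0.84 [263. 228. 332. 292.] [ 0.47  -0.217]
side dish_floor 0.7 [181. 321. 266. 402.] [ 0.288 -0.446]
```

View pics/e.png

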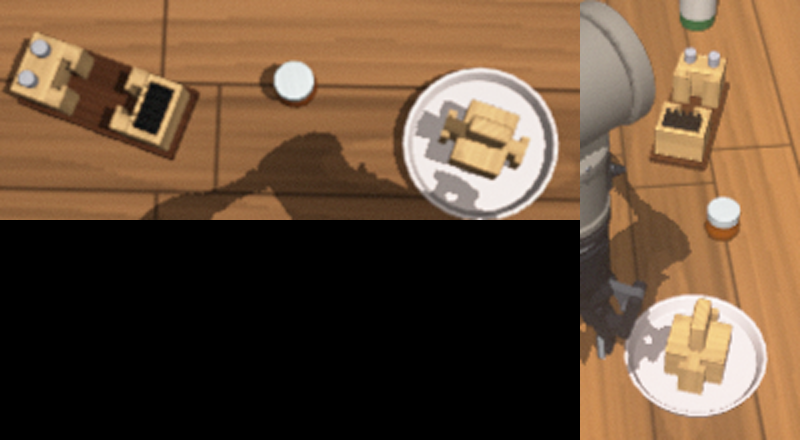

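The block stands upright in the middle of the dish, both neighbours are in place, and the gripper is clear. I'm handing the job in.

```bash
python3 -c "
from cell import ticket;print(ticket.job_done())"
```

```text
the job is handed in; nothing more can be done
None
```

The middle block is out of the stand and standing upright in the middle of the wide white dish. I handed the job in at about 11.7 s of the 40 s allowed; no verdict was reported.

- **Lift:** I gripped the block by its handle and lifted it straight up. The wrist force stayed at about −1.4 to −2.7 N, roughly the block's own weight, so no neighbour came up with it.
- **Placing:** I lowered it until the force showed about 5 N of contact with the dish floor, opened the fingers slowly, then raised the gripper and moved it clear of the dish.
- **Final pictures:** In the top view, the centres of the block and dish agree to within about 2 mm. Both neighbours are upright on their board, and the gripper touches nothing.
- **Checks that disagreed:**
  - In the side view, the block and dish centres differ by about 19 mm. I put that down to the block's height, since I computed its centre at rim level.
  - The networks' positions for the neighbours differ from the start by up to 9 mm in the top view. The peg block differs by 32 mm in the side view, where the middle block had been partly hiding it at the start. I see no such movement in the pictures.
- **Not measured:** I judged the tilt of the block and its neighbours by eye.

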